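# Scrape leftover bread off a tipped display tray into the leftovers tub

## Robot

A 7-joint arm with a two-finger parallel gripper is mounted at the origin on the work surface. World frame = base frame: x ahead of the robot, y to its left, z up, the work surface at z = 0. Lengths are in m, angles in rad, forces in N, time in s.
With the tool pointing down it reaches from about 0.4 to 0.75 m from the base axis. Payload 19.5 kg.
Tool frame: the origin (TCP) lies between the finger pads; the fingertips stand 19 mm ahead of it and the grasp point (between the pads) is the TCP; z points along the fingers, x is the direction in which the jaws open and shut, and the axes are right-handed (so a half turn about z gives the same grasp; the last joint's range is limited). The gripper opens to 85 mm and grips with 20 to 120 N. Pads are 22 mm wide; open, the fingers measure 114 mm over their backs; the gripper's body (76 mm by 85 mm) begins 54 mm behind the grasp point. The pads swing forward as they close: fully open they stand 13 mm farther back than shut.
Start: joints at [-1.189, 0.707, -0.028, 1.485, 0.022, 0.951, -0.075], TCP at [0.236, 0.524, 0.25] pointing down, gripper open.
Joint ranges: [-2.71, 2.71], [-0.32, 2.16], [-1.57, 1.52], [0, 2.45], [-1.46, 4.6], [0, 2.02], [-2.83, 2.83]. Speed limits (rad/s): [1.89, 1.89, 2.57, 2.57, 3.01, 3.01, 3.01].

## Interface

Orientations are given as a rotation vector (axis times angle).
In Python, from rig import arm gives the robot as it stands.
- The arm moves only by the shell command python3 -m creep 'ROWS' [FORCE]. ROWS is a JSON object of lists of equal length, an entry for each row: "linear": the shift along the tool's x, y, z in cm, a list of three; "twist": the turn about the tool's z in rad; "claw": the finger opening in cm, from 0 to 8.54. A call has 1 to 8 rows; each row shifts and turns the pose as measured when the row begins, along the tool's axes as they then stand; what a row does not reach is not made up. A row lasts 1/8 s, in which the tool goes at most 62.5 mm and 10.7 degrees, less where a joint would pass 70% of its speed; a pose out of reach is approached as far as the arm can. A call with a gripper value outside its range is refused whole. The fingers move at their own pace and stop on an object; FORCE is the grip in N (left out, the last holds). Time passes only in rows, so rows that do not move let the fingers close. It gives the time, the measured TCP pose, the force and the opening at its end, in the units of the state.
- arm.get_state(): the state, without advancing time (a new reading comes with each control period).
- arm.read_camera(name): name is "scene" or "top" or "wrist"; returns a dict with "color" (384x512x3 uint8, blue, green, red), "fx", "fy", "cx", "cy" (pixels), "eye" and "orientation" of the camera in the world; the wrist camera has in their place "T_tool_cam" (4x4, takes a point from camera to tool coordinates, whose origin is the TCP and whose axes are the tool frame's). Camera axes: x right, y down, z forward; pixel columns grow to the right and rows downward; lengths in m; the calibration is good to about 2 mm. A picture is of the moment at which its call begins: read the wrist's pose just before it. There is no depth.
- arm.sign_off(): hands the job in, once; it reports no verdict.
Trained networks look in the newest picture that a camera, given by its name, has taken for a name from the list of things; names that differ only in an ending like _2 or _b are one class to them, and where a whole thing is asked for, a point or a joint stands for the part that bears it (a point fixed in the world has none). Each returns a list of dicts, best first, with "score" (0 to 1); they miss things now and then, are a little off and sometimes report something else, mostly with a low value. They report only what shows in the picture. A call takes as long as a camera call.
- arm.boxes_of(query, camera): "location" ([row, column] in pixels, amid what is visible of it).
- arm.cut_out(query, camera): "region" (384x512 bool, what is visible of it) and "location" ([row, column] in pixels, amid what is visible of it).
The state is a dict: "t": time; "joints": joint angles; "qd": joint speeds; "effort": joint torques, N m; "position": TCP position; "orientation": TCP orientation; "wrist_force": force on the tool from outside, world axes, zero at the start; "wrist_torque": the same for the moment, N m; "width": opening from 0.0 (shut) to 1.0 (fully open).
Only numpy, scipy, OpenCV 4.12 (cv2) and the standard library are available. Lean on these libraries where they do the work, as an engineer would, in place of code of your own. Each camera call takes 0.05 s, during which the arm holds its last target. There are 200 camera calls.

## Task

Clear the display tray: take its back handle, tip the tray up until it meets its stop, so that it slopes down over the tub, and let go (the stiff hinge holds it, as long as you do not lean on the tray). Then lift the dough scraper from its wire rack and with its blade scrape all three stuck pieces of leftover bread down the tray and over the open lip into the tub, without touching the bread with the gripper. Hang the scraper back in its rack, leave the tray tipped up, and leave the tub and the spray bottle and the tongs where they stand.

Things in the scene. Friction and masses are not known exactly. Their poses are not given: they have to be found in the camera images.
- tray (a joint): tilt of the steel display tray on its stand (rad): 0 = level, 0.50 = tipped up fully, at the stop. It turns about a level hinge line 60 mm behind its open lip, back end rising and lip sinking. The hinge is stiff and holds any angle; raising it takes about 11 N up at the handle, and about 8 N of downward push near the back end makes a tipped tray sink
- tray_hinge (a point): point on the tray's hinge line, midway across the tray. x axis along the hinge line, y axis along the tray floor from the lip to the back, z axis square to the tray floor (axes turn with the tray). The hinge line is 10 mm under the top of the tray floor and 105 mm above the table. The stand has two hinge posts 103 mm either side, up to 121 mm high, and is fixed to the table
- tray_lip (a point): middle of the tray's open front edge, on the top of its floor; axes as tray_hinge. The tray is 180 mm wide outside, 174 mm inside, its floor 260 mm long from lip to back wall; its two sides and back have walls 15 mm high and 3 mm thick, the lip end has none. The floor is 115 mm above the table when level; tipped fully, the lip hangs 85 mm and the floor at the back wall about 210 mm above the table, the handle about 241 mm
- tray_back (a point): middle of the tray floor at the inner foot of its back wall; axes as tray_hinge
- tray_handle (a point): centre of the tray's handle bar: round bar of 12 mm diameter, 110 mm long, parallel to the hinge line (along x), 48 mm behind the back wall's inner face and 10 mm above the tray floor's level; nothing but the stand's rear posts and bar (90 mm high, at the back wall) is under it. Axes as tray_hinge
- scraper_grip (a point): centre of the dough scraper's handle: a wooden bar 130 mm long (x), 26 mm thick (y), 34 mm tall (z), flat-sided. From it a steel blade 130 mm wide and 3 mm thick goes straight down, 80 mm out of the handle. The scraper weighs 200 g. At the start it hangs upright in the rack, blade down between the two rods, the handle's underside resting on them, 96 mm above the table
- scraper_edge (a point): middle of the scraper blade's lower edge, 97 mm below scraper_grip along the scraper's z axis; axes as scraper_grip
- rack_slot (a point): centre of the scraper rack's slot, level with the top of its two rods, 95.5 mm above the table. The rods are round, 7 mm thick, level, along x, with an 8 mm gap between them (y) and 22 mm over both; the gap is 163 mm long between the end legs, which spread to 30 mm either side at the base. Base plate 190 x 90 mm, 6 mm thick, fixed to the table. The scraper hangs in it with its handle along x, either way round
- tub_floor (a point): middle of the inner floor of the white rectangular leftovers tub, 4 mm above its underside; the tub is loose (600 g), 265 mm (x) by 162 mm (y) over its rim, 243 by 140 mm inside, 65 mm tall, open on top; it stands on the table under the tray's lip
- pie_mid (a point): centre of the leftover pie strip: flat block 70 (x) x 36 (y) x 18 mm (z), 45 g, clinging to the tray floor: does not slide when the tray is tipped, needs pushing
- ring_half_mid (a point): leftover half of a ring roll: half ring about 70 mm across (x), 44 mm deep (y), 18 mm thick, 40 g, clings to the tray; the point is about the middle of its outline, 9 mm above its underside
- bun_heel_mid (a point): centre of the leftover bun heel: low round dome, 62 mm across, 22 mm high, 50 g, clings to the tray
- spray_bottle: bystander: white spray bottle, 66 mm across, 193 mm tall; origin at the centre of its underside
- tongs: bystander: steel bread tongs lying flat, about 265 mm long (x), 100 mm wide, 16 mm thick; origin near their middle, on the underside

How it is judged:
On the way, in this order (a step that is already met when the one before it is completed fails the run):
1. the tray is tipped up to its stop (at least 0.45 rad), the bread still on it (value of joint tray above 0.45 rad and height (world z) of each of pie_mid, ring_half_mid, bun_heel_mid above 0.09 m), for 0.2 s.
2. the scraper pushes the bread on the tipped tray (value of joint tray above 0.4 rad and (contact force between scraper and pie above 0.05 N or contact force between scraper and ring_half above 0.05 N or contact force between scraper and bun_heel above 0.05 N)), for 0.05 s.
3. all three pieces lie in the tub (x of pie_mid in the frame of tub_floor between -0.1235 and 0.1235 m and y of pie_mid in the frame of tub_floor between -0.072 and 0.072 m and z of pie_mid in the frame of tub_floor between 0 and 0.06 m and x of ring_half_mid in the frame of tub_floor between -0.1235 and 0.1235 m and y of ring_half_mid in the frame of tub_floor between -0.072 and 0.072 m and z of ring_half_mid in the frame of tub_floor between 0 and 0.06 m and x of bun_heel_mid in the frame of tub_floor between -0.1235 and 0.1235 m and y of bun_heel_mid in the frame of tub_floor between -0.072 and 0.072 m and z of bun_heel_mid in the frame of tub_floor between 0 and 0.06 m and value of joint tray above 0.4 rad), for 0.2 s.
At the end, for the whole second after the job is handed in: All three pieces lie in the tub (inside its walls, below its rim), the tub stands flat within 40 mm of where it was, the tray is still tipped up (over 0.40 rad), and the scraper hangs upright in its rack (blade between the rods, handle resting on them, within 25 mm of the slot's centre) (all of step 3 and angle between tub_floor's own z axis and vertical below 0.1 rad and distance of tub_floor from where it was at the start of the episode below 0.04 m and horizontal distance between scraper_grip and rack_slot below 0.025 m and z of scraper_grip in the frame of rack_slot between 0.01 and 0.024 m and angle between scraper_grip's own z axis and vertical below 0.15 rad and angle between the x axis of scraper_grip and the x axis of rack_slot, either way round below 0.15 rad); the robot touches nothing.
It fails at once if the gripper or arm touches the bread (contact force between any of the fingers, the arm and pie above 0.5 N or contact force between any of the fingers, the arm and ring_half above 0.5 N or contact force between any of the fingers, the arm and bun_heel above 0.5 N).
It fails at once if the spray bottle or the tongs are moved by more than 20 mm (distance of any of spray_bottle, tongs from where it was at the start of the episode above 0.02 m).
It fails at once if the tub is tipped (angle between tub_floor's own z axis and vertical above 0.3 rad).
It also fails if it takes over 67 s, if anything falls off the work surface, if the arm or the gripper's body presses on something with over 40 N, if the wrist force passes 120 N, or if a joint passes its speed limit or range.

## Working session

There is one attempt and no reset: what is moved stays moved. The work goes in short steps, Python scripts to look and compute and a shell command to move; the robot and the scene stay as the last step left them, time stands still between calls to the robot, and variables do not carry over. Pictures are saved under pics/ and viewed, about 8 in all and at most 12, crops included, and the job is handed in when it is done.

```bash
mkdir -p pics; ls; cat > h.py <<'E'
import numpy as np,cv2
from scipy.spatial.transform import Rotation as R
from rig import arm
def campose(c):
    if "T_tool_cam" in c:
        s=c['_s'];T=np.eye(4);T[:3,:3]=R.from_rotvec(s['orientation']).as_matrix();T[:3,3]=s['position']
        T=T@np.array(c["T_tool_cam"]);return T[:3,:3],T[:3,3]
    o=np.array(c["orientation"]);M=o if o.shape==(3,3) else R.from_rotvec(o).as_matrix()
    return M,np.array(c["eye"])
def look(n):
    s=arm.get_state();c=arm.read_camera(n);c['_s']=s;return c
def ray(c,rc):
    M,e=campose(c);d=M@np.array([(rc[1]-c['cx'])/c['fx'],(rc[0]-c['cy'])/c['fy'],1]);return e,d/np.linalg.norm(d)
def atz(c,rc,z):
    e,d=ray(c,rc);return e+d*(z-e[2])/d[2]
def tri(rays):
    A=sum(np.eye(3)-np.outer(d,d) for e,d in rays);b=sum((np.eye(3)-np.outer(d,d))@e for e,d in rays);p=np.linalg.solve(A,b)
    return p,max(np.linalg.norm(np.cross(p-e,d)) for e,d in rays)
def proj(c,p):
    M,e=campose(c);q=M.T@(np.array(p)-e);return np.array([c['cy']+c['fy']*q[1]/q[2],c['cx']+c['fx']*q[0]/q[2]])
E
python3 - <<'E'
from h import *
np.set_printoptions(precision=3,suppress=True)
cs={}
s=arm.get_state();print(s)
Q=["tray_hinge","tray_lip","tray_back","tray_handle","scraper_grip","scraper_edge","rack_slot","tub_floor","pie_mid","ring_half_mid","bun_heel_mid","spray_bottle","tongs"]
for n in("scene","top"):
    c=look(n);cs[n]=c;cv2.imwrite(f"pics/{n}0.png",c['color']);print(n,c['eye'],c['orientation'],c['fx'],c['fy'])
for q in Q:
    r={n:arm.boxes_of(q,n)[:2] for n in cs}
    print(q,{n:[(np.round(x['location'],1).tolist(),round(x['score'],2)) for x in v] for n,v in r.items()})
    if r['scene'] and r['top']: print('   ',*tri([ray(cs[n],r[n][0]['location']) for n in cs]))
print(s['t'],arm.get_state()['t'])
E
```

```text
pics
{'t': 0.0, 'joints': array([-1.189,  0.707, -0.028,  1.485,  0.022,  0.951, -0.075]), 'qd': array([-0.001, -0.   , -0.001, -0.002,  0.   ,  0.   ,  0.   ]), 'effort': array([  0.   , -88.323,   1.234, -23.618,   0.017,   0.006,  -0.   ]), 'position': array([0.236, 0.524, 0.25 ]), 'orientation': array([ 2.638,  1.704, -0.001]), 'wrist_force': array([ 0.65 , -0.215, -0.016]), 'wrist_torque': array([-0.02 ,  0.005,  0.021]), 'width': 1.0001330227426122}
scene [ 1.145 -0.533  1.202] [-2.349 -0.99   0.304] 431.75956258325175 431.75956258325175
top [0.382 0.014 1.193] [-2.191  1.993 -0.223] 399.06179859411975 399.06179859411975
tray_hinge {'scene': [([156.9, 258.8], 0.7)], 'top': [([235.8, 218.8], 0.74)]}
    [0.501 0.127 0.123] 0.0017322971309168885
tray_lip {'scene': [([160.3, 257.6], 0.8)], 'top': [([232.3, 214.7], 0.88)]}
    [0.505 0.132 0.108] 0.008680011448399654
tray_back {'scene': [([157.7, 257.5], 0.86)], 'top': [([236.1, 215.5], 0.6)]}
    [0.497 0.133 0.113] 0.0036909558384620243
tray_handle {'scene': [([162.2, 257.2], 0.85)], 'top': [([233.8, 217.6], 0.81), ([250.4, 242.4
[... 651 characters left out ...]
d {'scene': [([163.7, 236.8], 0.49)], 'top': [([247.8, 241.3], 0.67), ([237.6, 291.3], 0.33)]}
    [0.472 0.061 0.12 ] 0.0023484948098664317
ring_half_mid {'scene': [([144.8, 254.2], 0.45)], 'top': [([248.1, 203.6], 0.68)]}
    [0.459 0.157 0.128] 0.005827119068337968
bun_heel_mid {'scene': [([164.3, 267.7], 0.57)], 'top': [([218.4, 217.4], 0.88), ([250.8, 200.5], 0.26)]}
    [0.544 0.132 0.121] 0.0037400206265485775
spray_bottle {'scene': [([222.9, 297.3], 0.97)], 'top': [([154.6, 257.1], 0.67)]}
    [0.748 0.047 0.091] 0.0014021481858593403
tongs {'scene': [([131.0, 318.9], 0.84), ([157.0, 256.3], 0.56)], 'top': [([225.4, 107.5], 0.62)]}
    [0.505 0.462 0.012] 0.010194361794264964
0.0 1.4
```

```bash
python3 -c "
import cv2
a=cv2.imread('pics/top0.png')[130:330,60:470];b=cv2.imread('pics/scene0.png')[90:330,60:400]
cv2.imwrite('pics/t1.png',cv2.resize(a,(800,390),interpolation=2));cv2.imwrite('pics/s1.png',cv2.resize(b,(800,565),interpolation=2))"
```

```text
(no output)
```

View pics/t1.png

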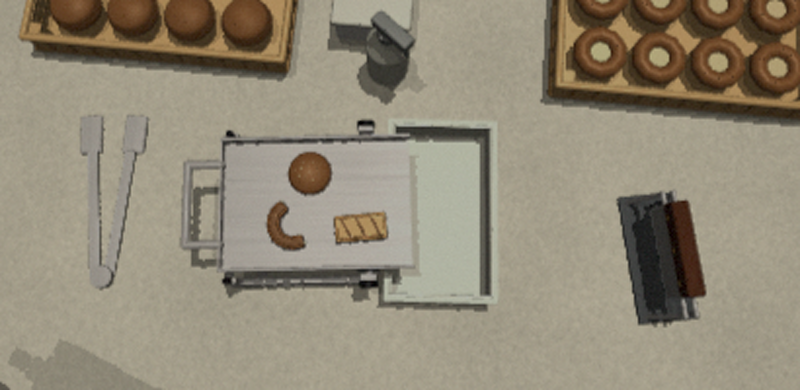

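View pics/s1.png

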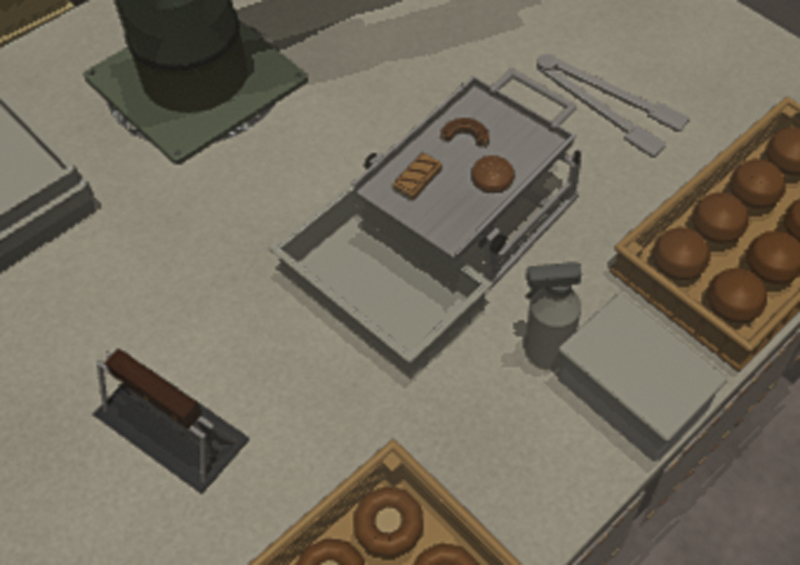

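```bash
python3 - <<'E'
from h import *
np.set_printoptions(precision=3,suppress=True)
c=look("top");s=look("scene")
f=lambda x,y:(130+y/1.951,60+x/1.951)
g=lambda x,y:(90+y/2.354,60+x/2.353)
for n,p,z in[("hbar+",(187,163),.125),("hbar-",(185,246),.125),("backL",(222,140),.13),("lipL",(413,138),.13),("lipR",(415,268),.115),("backR",(222,270),.13),("scrA",(677,202),.13),("scrB",(694,298),.13),("tubA",(390,122),.065),("tubB",(496,124),.065),("tubC",(494,303),.065),("tubD",(382,302),.065)]:
    print(n,atz(c,f(*p),z))
print("scene")
for n,p,z in[("hb1",(513,72),.125),("hb2",(573,108),.125),("lipR",(358,190),.115),("lipL",(457,252),.115),("scr1",(118,357),.13),("scr2",(195,412),.13)]: print(n,atz(s,g(*p),z))
for n,a,b in[("hb-",(513,72),(185,246)),("hb+",(573,108),(187,163))]: print(n,tri([ray(s,g(*a)),ray(c,f(*b))]))
for q in("scraper_grip","tub_floor"):
  r=arm.cut_out(q,"top")
  if r:
    m=r[0]['region'].astype(np.uint8);print(q,r[0]['score'],m.sum(),cv2.minAreaRect(cv2.findNonZero(m)))
print(arm.get_state()['t'])
E
```

```text
hbar+ [0.543 0.303 0.125]
hbar- [0.43  0.288 0.125]
backL [0.579 0.258 0.13 ]
lipL [ 0.607 -0.007  0.13 ]
lipR [ 0.43  -0.026  0.115]
backR [0.403 0.233 0.13 ]
scrA [ 0.552 -0.374  0.13 ]
scrB [ 0.426 -0.397  0.13 ]
tubA [0.642 0.028 0.065]
tubB [ 0.654 -0.129  0.065]
tubC [ 0.395 -0.142  0.065]
tubD [0.381 0.015 0.065]
scene
hb1 [0.431 0.293 0.125]
hb2 [0.542 0.303 0.125]
lipR [ 0.434 -0.015  0.115]
lipL [0.602 0.009 0.115]
scr1 [ 0.437 -0.398  0.13 ]
scr2 [ 0.561 -0.375  0.13 ]
hb- (array([0.431, 0.29 , 0.126]), np.float64(0.002206638343307241))
hb+ (array([0.543, 0.302, 0.127]), np.float64(0.00039298789166727633))
scraper_grip 0.85 997 ((407.43243408203125, 258.0946044921875), (50.6348876953125, 20.878671646118164), 80.53767395019531)
tub_floor 0.83 4451 ((285.5, 238.0), (94.0, 57.0), 90.0)
1.6
```

```bash
cat >> h.py <<'E'
def go(p,yaw=None):
    s=arm.get_state();X=R.from_rotvec(s['orientation']).as_matrix();th=np.arctan2(X[1,0],X[0,0])
    tw=0 if yaw is None else -((yaw-th+np.pi)%(2*np.pi)-np.pi); t=th-tw
    d=np.array(p)-s['position'];x=np.array([np.cos(t),np.sin(t)]);y=np.array([np.sin(t),-np.cos(t)])
    print('t',round(s['t'],2),'pos',s['position'].round(4),'yaw',th.round(4),'twist',round(tw,3),'cm(after twist)',np.round([100*d[:2]@x,100*d[:2]@y,-100*d[2]],2),'F',s['wrist_force'].round(1),'w',round(s['width'],3))
E
python3 -m creep '{"linear":[[0,0,0],[0,0,0],[0,0,0]],"twist":[-0.178,-0.178,-0.178],"claw":[8.5,8.5,8.5]}'
python3 -m creep '{"linear":[[-3.6,3.2,0],[-3.6,3.2,0],[-3.6,3.2,0],[-3.6,3.2,0],[-3.6,3.2,0],[-3.6,3.2,0],[-3.6,3.2,0]],"twist":[0,0,0,0,0,0,0],"claw":[8.5,8.5,8.5,8.5,8.5,8.5,8.5]}'
python3 - <<'E'
from h import *
go((.487,.296,.22),1.679)
c=look("wrist");cv2.imwrite("pics/w1.png",c['color']);print(np.array(c['T_tool_cam']).round(3),[proj(c,p) for p in((.431,.29,.126),(.543,.302,.126))])
E
```

```text
t: 1.98
position: [0.2362, 0.5242, 0.2503]
orientation: [2.078, 2.356, 0.0]
wrist_force: [0.2, -0.2, -0.0]
width: 0.992
t: 2.85
position: [0.4963, 0.2988, 0.2501]
orientation: [-2.066, -2.365, -0.002]
wrist_force: [0.1, 0.3, -0.2]
width: 0.992
t 2.85 pos [0.4963 0.2988 0.2501] yaw 1.7052 twist 0.026 cm(after twist) [-0.17 -0.95  3.01] F [ 0.1  0.3 -0.2] w 0.992
[[ 1.     0.001 -0.001  0.001]
 [-0.     0.963  0.271 -0.069]
 [ 0.001 -0.271  0.963 -0.124]
 [ 0.     0.     0.     1.   ]] [array([120.00355923, 253.84689981]), array([236.6568134 , 250.74074668])]
```

View pics/w1.png

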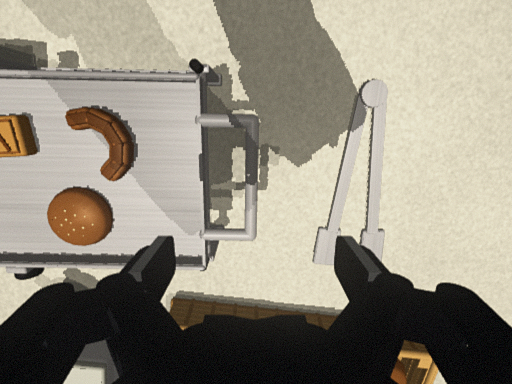

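```bash
python3 - <<'E'
from h import *
np.set_printoptions(precision=3,suppress=True)
c=look("wrist")
P={n:atz(c,p,z) for n,p,z in[("h1",(119,252),.126),("h2",(237,251.5),.126),("s1a",(74,5),.13),("s1b",(76,198),.13),("s2a",(257,5),.13),("s2b",(268,205),.13),("bt",(85,203),.13),("bb",(262,206),.13)]}
print(P)
for a,b in(("h1","h2"),("s1b","s1a"),("s2b","s2a"),("bt","bb")):
    d=(P[b]-P[a])[:2];print(a,np.arctan2(d[1],d[0]))
for q in("pie_mid","ring_half_mid","bun_heel_mid"):
    for r in arm.boxes_of(q,"wrist")[:1]: print(q,r['location'],r['score'],atz(c,r['location'],.125))
E
```

```text
{'h1': array([0.435, 0.283, 0.126]), 'h2': array([0.548, 0.296, 0.126]), 's1a': array([0.426, 0.073, 0.13 ]), 's1b': array([0.407, 0.234, 0.13 ]), 's2a': array([0.6  , 0.052, 0.13 ]), 's2b': array([0.587, 0.253, 0.13 ]), 'bt': array([0.413, 0.238, 0.13 ]), 'bb': array([0.58 , 0.254, 0.13 ])}
h1 0.1212519460095481
s1b -1.452742251648001
s2b -1.5030374314646884
bt 0.0941797922924274
pie_mid [134.3, 20.1] 0.55 [0.475 0.076 0.125]
ring_half_mid [127.6, 115.0] 0.74 [0.459 0.162 0.125]
bun_heel_mid [210.9, 85.1] 0.61 [0.542 0.132 0.125]
```

```bash
python3 -m creep '{"linear":[[0,0,0],[-0.66,-0.7,0],[0,0,2],[0,0,2],[0,0,2],[0,0,0]],"twist":[0.026,0,0,0,0,0],"claw":[4,4,4,4,4,4]}' 20
python3 - <<'E'
from h import *
go((.490,.2915,.126),1.679)
c=look("wrist");cv2.imwrite("pics/w2.png",c['color'])
E
```

```text
t: 3.85
position: [0.4844, 0.2944, 0.1896]
orientation: [-2.092, -2.341, -0.003]
wrist_force: [-0.0, 0.3, -0.3]
width: 0.473
t 3.85 pos [0.4844 0.2944 0.1896] yaw 1.6829 twist 0.004 cm(after twist) [-0.34  0.53  6.36] F [-0.   0.3 -0.3] w 0.473
```

View pics/w2.png

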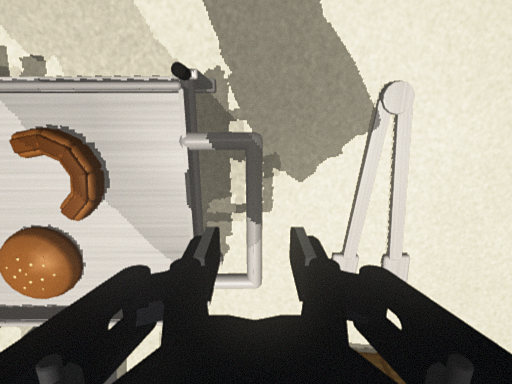

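```bash
python3 -m creep '{"linear":[[0,0.5,1.4],[0,0,2.5],[0,0,2.4],[0,0,0]],"twist":[0,0,0,0],"claw":[4,4,4,4]}' 60
python3 -m creep '{"linear":[[0,0,0],[0,0,0],[0,0,0],[0,0,0]],"twist":[0,0,0,0],"claw":[0.6,0.6,0.6,0.6]}' 60
python3 - <<'E'
from h import *
go((.490,.2915,.126),1.679)
E
```

```text
t: 4.4
position: [0.4912, 0.2959, 0.1266]
orientation: [-2.093, -2.342, -0.01]
wrist_force: [0.3, -0.5, 0.1]
width: 0.467
t: 4.9
position: [0.4918, 0.2949, 0.1283]
orientation: [2.094, 2.341, 0.01]
wrist_force: [0.4, 0.6, -12.4]
width: 0.115
t 4.9 pos [0.4918 0.2949 0.1283] yaw 1.6821 twist 0.003 cm(after twist) [-0.32 -0.22  0.23] F [  0.4   0.6 -12.4] w 0.115
```

```bash
python3 -m creep '{"linear":[[-0.14,0,-1.24],[-0.18,0,-1.23],[-0.25,0,-1.22],[-0.32,0,-1.2],[-0.38,0,-1.19],[-0.43,0,-1.16]],"twist":[0,0,0,0,0,0],"claw":[0.6,0.6,0.6,0.6,0.6,0.6]}' 60
python3 - <<'E'
from h import *
go((.492,.295,.126),1.679)
E
```

```text
t: 5.65
position: [0.4938, 0.2768, 0.205]
orientation: [2.094, 2.341, 0.012]
wrist_force: [3.5, 2.1, -12.7]
width: 0.116
t 5.65 pos [0.4938 0.2768 0.205 ] yaw 1.6822 twist 0.003 cm(after twist) [1.83 0.02 7.9 ] F [  3.5   2.1 -12.7] w 0.116
```

```bash
python3 -m creep '{"linear":[[-0.5,0,-1.13],[-0.55,0,-1.12],[-0.58,0,-1.1],[-0.5,0,-0.9],[-0.2,0,-0.5],[-0.1,0,-0.4]],"twist":[0,0,0,0,0,0],"claw":[0.6,0.6,0.6,0.6,0.6,0.6]}' 60
python3 - <<'E'
from h import *
go((.492,.295,.126),1.679)
E
```

```text
t: 6.4
position: [0.4917, 0.2544, 0.2562]
orientation: [-2.082, -2.339, -0.004]
wrist_force: [5.4, 11.6, -59.0]
width: 0.103
t 6.4 pos [0.4917 0.2544 0.2562] yaw 1.687 twist 0.008 cm(after twist) [ 4.03  0.47 13.02] F [  5.4  11.6 -59. ] w 0.103
```

```bash
python3 -m creep '{"linear":[[0,0,0],[0,0,0],[0,0,0],[0,0,-4],[0,0,-4],[0,0,0]],"twist":[0,0,0,0,0,-0.069],"claw":[4,4,4,4,4,5]}' 60
python3 - <<'E'
from h import *
go((.49,-.386,.25),1.756)
c=look("wrist");cv2.imwrite("pics/w3.png",c['color'])
t=look("top");cv2.imwrite("pics/top3.png",t['color'])
E
python3 -m creep '{"linear":[[-5.5,-1,0],[-5.5,-1,0],[-5.5,-1,0],[-5.5,-1,0],[-5.5,-1,0],[-5.5,-1,0],[-5.5,-1,0],[-5.5,-1,0]],"twist":[0,0,0,0,0,0,0,0],"claw":[6,6,6,6,6,6,6,6]}'
python3 - <<'E'
from h import *
go((.49,-.386,.25),1.756)
E
```

```text
t: 7.15
position: [0.492, 0.253, 0.3416]
orientation: [-1.999, -2.411, -0.008]
wrist_force: [0.1, 0.7, -0.6]
width: 0.585
t 7.15 pos [0.492  0.253  0.3416] yaw 1.7568 twist 0.001 cm(after twist) [-62.77 -11.97   9.16] F [ 0.1  0.7 -0.6] w 0.585
t: 8.25
position: [0.4905, -0.2058, 0.3334]
orientation: [-2.008, -2.399, -0.001]
wrist_force: [1.1, 0.5, -0.2]
width: 0.7
t 8.25 pos [ 0.4905 -0.2058  0.3334] yaw 1.7477 twist -0.008 cm(after twist) [-17.71  -3.37   8.34] F [ 1.1  0.5 -0.2] w 0.7
```

```bash
python3 -m creep '{"linear":[[-5.5,-1.1,1.5],[-5.5,-1.1,1.5],[-5.5,-1.1,1.5],[-1.2,0,1.5],[0,0,0.5]],"twist":[0,0,0,0,0],"claw":[6,6,6,6,6]}'
python3 - <<'E'
from h import *
np.set_printoptions(precision=3,suppress=True)
go((.49,-.386,.25),1.756)
c=look("wrist");t=look("top");s=look("scene")
for n,k in(("w",c),("top",t),("sc",s)): cv2.imwrite(f"pics/{n}4.png",k['color'])
cs=dict(wrist=c,top=t,scene=s)
for q in("scraper_grip","rack_slot"):
    for n in cs:
        for r in arm.boxes_of(q,n)[:1]: print(q,n,r['location'],r['score'],atz(cs[n],r['location'],.113))
big=np.hstack([c['color'],cv2.resize(t['color'][150:310,130:310],(432,384))]);cv2.imwrite("pics/c4.png",cv2.resize(big,(800,325)))
E
```

```text
t: 8.88
position: [0.4853, -0.3945, 0.2627]
orientation: [-2.022, -2.384, 0.001]
wrist_force: [0.2, 0.7, 0.5]
width: 0.703
t 8.88 pos [ 0.485 -0.395  0.263] yaw 1.7346 twist -0.021 cm(after twist) [0.74 0.62 1.27] F [0.2 0.7 0.5] w 0.703
scraper_grip wrist [187.9, 253.4] 0.69 [ 0.487 -0.393  0.113]
scraper_grip top [261.6, 406.8] 0.6 [ 0.479 -0.38   0.113]
scraper_grip scene [257.2, 126.0] 0.83 [ 0.499 -0.392  0.113]
rack_slot wrist [159.6, 240.1] 0.64 [ 0.459 -0.411  0.113]
rack_slot top [267.2, 395.1] 0.61 [ 0.462 -0.349  0.113]
rack_slot scene [150.4, 255.9] 0.69 [0.469 0.148 0.113]
```

View pics/c4.png

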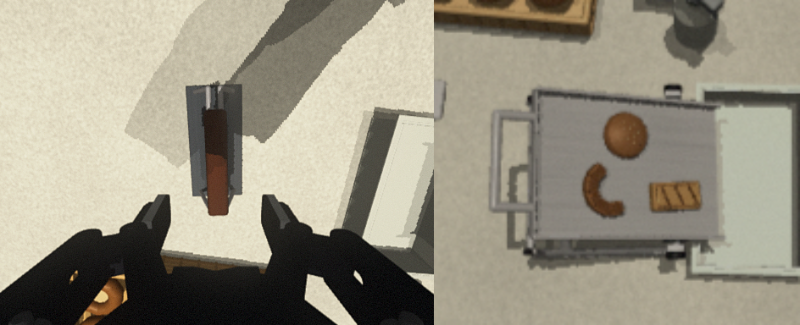

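```bash
python3 - <<'E'
from h import *
np.set_printoptions(precision=3,suppress=True)
c=look("wrist");im=c['color'].astype(int)
b,g,r=im[...,0],im[...,1],im[...,2]
m=((r-b>15)&(r>1.4*b)&(r<190)).astype(np.uint8);m[:110]=0;m[265:]=0;m[:,:225]=0;m[:,:]*=1;m[:,290:]=0
n,l,st,_=cv2.connectedComponentsWithStats(m);k=1+np.argmax(st[1:,4]);m=(l==k)
print(st[k])
for row in(135,150,170,190,210,230,245):
    cc=np.where(m[row])[0]
    if len(cc): print(row,cc.min(),cc.max(),atz(c,(row,(cc.min()+cc.max())/2),.13))
a=.846
for n,p in dict(tl=(187,85),tr=(233,84),bl=(189,197),br=(242,196)).items(): print(n,atz(c,(p[1]/a,p[0]/a),.006))
cv2.imwrite("pics/w5.png",cv2.resize(c['color'][85:265,200:310],(488,800)[::1],interpolation=cv2.INTER_CUBIC)[:600])
print(arm.get_state()['t'])
E
```

```text
[ 241  129   29  124 2802]
135 241 266 [ 0.433 -0.402  0.13 ]
150 242 267 [ 0.447 -0.399  0.13 ]
170 245 266 [ 0.465 -0.395  0.13 ]
190 243 268 [ 0.485 -0.392  0.13 ]
210 244 268 [ 0.506 -0.388  0.13 ]
230 245 268 [ 0.527 -0.384  0.13 ]
245 246 268 [ 0.544 -0.38   0.13 ]
tl [ 0.402 -0.451  0.006]
tr [ 0.388 -0.379  0.006]
bl [ 0.592 -0.422  0.006]
br [ 0.574 -0.328  0.006]
9.375
```

View pics/w5.png

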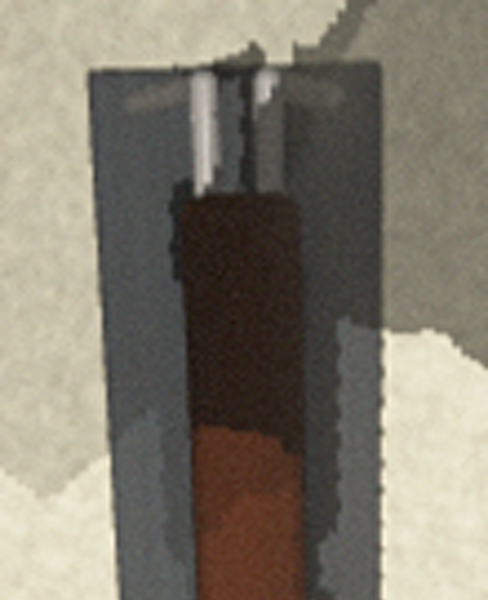

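```bash
python3 -m creep '{"linear":[[0,0,0],[0.44,0.56,4]],"twist":[-0.031,0],"claw":[6,6]}' 60
python3 - <<'E'
from h import *
go((.4905,-.391,.117),1.766)
E
```

```text
t: 9.62
position: [0.4906, -0.3895, 0.2261]
orientation: [-1.985, -2.425, 0.001]
wrist_force: [-0.1, -0.7, -0.4]
width: 0.702
t 9.62 pos [ 0.4906 -0.3895  0.2261] yaw 1.7699 twist 0.004 cm(after twist) [-0.15 -0.04 10.91] F [-0.1 -0.7 -0.4] w 0.702
```

```bash
python3 -m creep '{"linear":[[-0.1,0,3.5],[-0.1,0,3.5],[0,0,2.5],[0,0,1],[0,0,0.4],[0,0,0]],"twist":[0,0,0,0,0,0],"claw":[6,6,6,6,6,6]}' 60
python3 - <<'E'
from h import *
go((.4905,-.391,.117),1.766)
E
```

```text
t: 10.38
position: [0.4906, -0.39, 0.1133]
orientation: [-1.976, -2.432, -0.001]
wrist_force: [-0.2, -0.1, -0.8]
width: 0.702
t 10.38 pos [ 0.4906 -0.39    0.1133] yaw 1.777 twist 0.011 cm(after twist) [-0.1  -0.03 -0.37] F [-0.2 -0.1 -0.8] w 0.702
```

```bash
python3 -m creep '{"linear":[[0,0,-0.4],[0,0,0],[0,0,0],[0,0,0],[0,0,0],[0,0,0]],"twist":[0.01,0,0,0,0,0],"claw":[6,2,2,2,2,2]}' 90
python3 - <<'E'
from h import *
go((.4905,-.391,.117),1.766)
E
```

```text
t: 11.12
position: [0.4913, -0.3905, 0.1197]
orientation: [-1.99, -2.423, -0.001]
wrist_force: [-0.5, -0.5, 0.8]
width: 0.282
t 11.12 pos [ 0.4913 -0.3905  0.1197] yaw 1.7663 twist 0.0 cm(after twist) [-0.03 -0.09  0.27] F [-0.5 -0.5  0.8] w 0.282
```

```bash
cat >> h.py <<'E'
YT=.108;EX=np.array([np.cos(YT),np.sin(YT),0]);EY=np.array([-np.sin(YT),np.cos(YT),0]);H=np.array([.5188,.0485,.105])
A=np.array([EX,EY*np.cos(.5)+np.array([0,0,np.sin(.5)]),-EY*np.sin(.5)+np.array([0,0,np.cos(.5)])]) # tray axes as rows
def floor(c,rc,h=.01):  # -> tray coords on plane at height h over hinge
    e,d=ray(c,rc);e2=A@(e-H);d2=A@d;return (e2+d2*(h-e2[2])/d2[2])
def world(x,s,h): return H+A.T@np.array([x,s,h])
E
python3 -m creep '{"linear":[[0,0,-2],[0,0,-4],[0,0,-5],[0,0,-6],[0,0,-6],[0,0,-4],[0,0,0]],"twist":[0,0,0,0,0,0,0],"claw":[2,2,2,2,2,2,2]}' 90
python3 - <<'E'
from h import *
np.set_printoptions(precision=4,suppress=True)
go((.4913,-.3905,.1197),1.7663)
t=look("top");cv2.imwrite("pics/top5.png",t['color']);w=look("wrist")
for n,(u,v),h in[("bt",(537,92),.025),("bb",(534,241),.025),("lt",(719,105),.01),("lb",(721,239),.01)]:
    print(n,floor(t,(v/.8463/2.4+150,(u/.8475-512)/2.4+130),h))
for q in("pie_mid","ring_half_mid","bun_heel_mid"):
    for r in arm.cut_out(q,"top")[:1]:
        ij=np.argwhere(r['region']);P=np.array([floor(t,p,.022) for p in ij]);print(q,round(r['score'],2),len(ij),P.min(0)[:2],P.max(0)[:2],P.mean(0)[:2])
cv2.imwrite("pics/c6.png",np.hstack([cv2.resize(w['color'],(400,300)),cv2.resize(t['color'][140:320,140:380],(400,300))]))
E
```

```text
t: 12.0
position: [0.4915, -0.3911, 0.3964]
orientation: [-1.987, -2.42, -0.001]
wrist_force: [0.1, 0.7, -2.9]
width: 0.292
t 12.0 pos [ 0.4915 -0.3911  0.3964] yaw 1.7669 twist 0.001 cm(after twist) [ 0.06 -0.01 27.67] F [ 0.1  0.7 -2.9] w 0.292
bt [0.0792 0.202  0.025 ]
bb [-0.1003  0.2003  0.025 ]
lt [ 0.089  -0.0659  0.01  ]
lb [-0.0952 -0.0643  0.01  ]
pie_mid 0.87 299 [-0.0565 -0.0237] [-0.0226  0.048 ] [-0.0405  0.0126]
ring_half_mid 0.62 306 [-0.0708  0.0849] [-0.0077  0.1424] [-0.044   0.1183]
bun_heel_mid 0.58 362 [0.0064 0.0536] [0.0606 0.1108] [0.0334 0.0818]
```

View pics/c6.png

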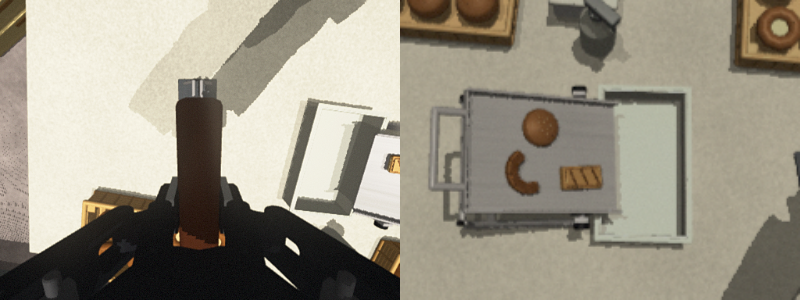

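```bash
cat >> h.py <<'E'
YT=.118;EX=np.array([np.cos(YT),np.sin(YT),0]);EY=np.array([-np.sin(YT),np.cos(YT),0]);H=np.array([.515,.048,.105])
A=np.array([EX,EY*np.cos(.5)+np.array([0,0,np.sin(.5)]),-EY*np.sin(.5)+np.array([0,0,np.cos(.5)])])
def edge(x,s,cl=.002):
    go(world(x,s,.01+cl)+[0,0,.1037],1.689)
    e=A@(arm.get_state()['position']-[0,0,.1037]-H);print('edge x,s,clear mm',(e*1000-[0,0,10]).round(1))
E
python3 - <<'E'
from h import *
edge(0,.168,.09)
E
```

```text
t 12.25 pos [ 0.491  -0.3908  0.3929] yaw 1.7671 twist 0.078 cm(after twist) [53.24  7.56  1.59] F [-0.3  0.8 -2.6] w 0.286
edge x,s,clear mm [ -75.5 -291.6  359.2]
```

```bash
python3 -m creep '{"linear":[[0,0,0],[4,0.6,0],[5.5,0.76,0],[5.5,0.76,0],[5.5,0.76,0],[5.5,0.76,0],[5.5,0.76,0],[5.5,0.76,0]],"twist":[0.078,0,0,0,0,0,0,0],"claw":[2,2,2,2,2,2,2,2]}'
python3 -m creep '{"linear":[[5.5,0.76,0],[5.5,0.76,0],[2,0.5,0],[0,0,0]],"twist":[0,0,0,0],"claw":[2,2,2,2]}'
python3 - <<'E'
from h import *
edge(0,.168,.02)
E
```

```text
t: 13.25
position: [0.4975, -0.0096, 0.3901]
orientation: [-2.08, -2.32, 0.007]
wrist_force: [0.7, 0.3, -2.3]
width: 0.289
t: 13.75
position: [0.5015, 0.1295, 0.3892]
orientation: [-2.071, -2.323, 0.012]
wrist_force: [-0.1, -0.6, -3.3]
width: 0.287
t 13.75 pos [0.5015 0.1295 0.3892] yaw 1.6852 twist -0.004 cm(after twist) [5.05 0.38 7.37] F [-0.1 -0.6 -3.3] w 0.287
edge x,s,clear mm [ -3.8 159.  108.9]
```

```bash
python3 -m creep '{"linear":[[2.5,0.2,0],[2.5,0.2,0.5],[0,0,2.5],[0,0,2.5],[0,0,1],[0,0,0]],"twist":[0,0,0,0,0,0],"claw":[2,2,2,2,2,2]}'
python3 - <<'E'
from h import *
edge(0,.168,.002)
w=look("wrist");s=look("scene")
cv2.imwrite("pics/c7.png",np.hstack([cv2.resize(w['color'],(400,300)),cv2.resize(s['color'][80:260,150:390],(400,300))]))
E
```

```text
t: 14.5
position: [0.4984, 0.1757, 0.3215]
orientation: [-2.079, -2.316, 0.018]
wrist_force: [0.3, 0.1, -1.4]
width: 0.289
t 14.5 pos [0.4984 0.1757 0.3215] yaw 1.6786 twist -0.01 cm(after twist) [1.29 0.15 2.17] F [ 0.3  0.1 -1.4] w 0.289
edge x,s,clear mm [ -1.5 167.1  27.2]
```

View pics/c7.png

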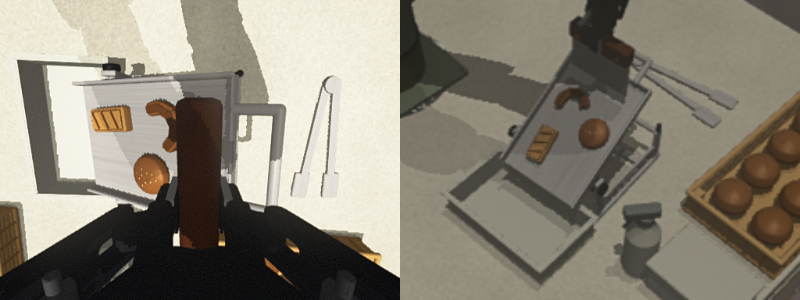

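```bash
python3 -m creep '{"linear":[[0.65,0.1,0.8],[0.65,0,0.7],[0,0,0.4],[0,0,0]],"twist":[-0.01,0,0,0],"claw":[2,2,2,2]}'
python3 - <<'E'
from h import *
edge(0,.168,.002)
E
```

```text
t: 15.1
position: [0.4977, 0.1906, 0.303]
orientation: [-2.066, -2.329, 0.014]
wrist_force: [0.0, -0.7, -2.7]
width: 0.296
t 15.1 pos [0.4977 0.1906 0.303 ] yaw 1.6899 twist 0.001 cm(after twist) [-0.2   0.04  0.32] F [ 0.  -0.7 -2.7] w 0.296
edge x,s,clear mm [ -0.4 171.3   3.9]
```

```bash
python3 -m creep '{"linear":[[0,0,0.2],[-1.2,0,0.65],[-1.2,0,0.65],[-1.2,0,0.65],[0,0,0]],"twist":[0,0,0,0,0],"claw":[2,2,2,2,2]}'
python3 - <<'E'
from h import *
edge(0,.12,.002)
E
```

```text
t: 15.72
position: [0.5022, 0.1523, 0.2802]
orientation: [-2.069, -2.328, 0.012]
wrist_force: [0.2, -1.1, -1.5]
width: 0.289
t 15.72 pos [0.5022 0.1523 0.2802] yaw 1.6885 twist -0.001 cm(after twist) [-0.55  0.05  0.35] F [ 0.2 -1.1 -1.5] w 0.289
edge x,s,clear mm [ -0.5 126.5   2.4]
```

```bash
python3 -m creep '{"linear":[[-1.2,0,0.67],[-1.2,0,0.67],[-1.2,0,0.67],[0,0,0]],"twist":[0,0,0,0],"claw":[2,2,2,2]}'
python3 - <<'E'
from h import *
edge(0,.08,.002)
s=look("scene")
cv2.imwrite("pics/c8.png",cv2.resize(s['color'][80:260,150:390],(800,600)))
E
```

```text
t: 16.23
position: [0.5068, 0.1141, 0.2588]
orientation: [-2.07, -2.329, 0.01]
wrist_force: [0.3, -3.5, 0.1]
width: 0.289
t 16.23 pos [0.5068 0.1141 0.2588] yaw 1.6881 twist -0.001 cm(after twist) [-0.22  0.03  0.12] F [ 0.3 -3.5  0.1] w 0.289
edge x,s,clear mm [-0.3 82.5  2. ]
```

View pics/c8.png

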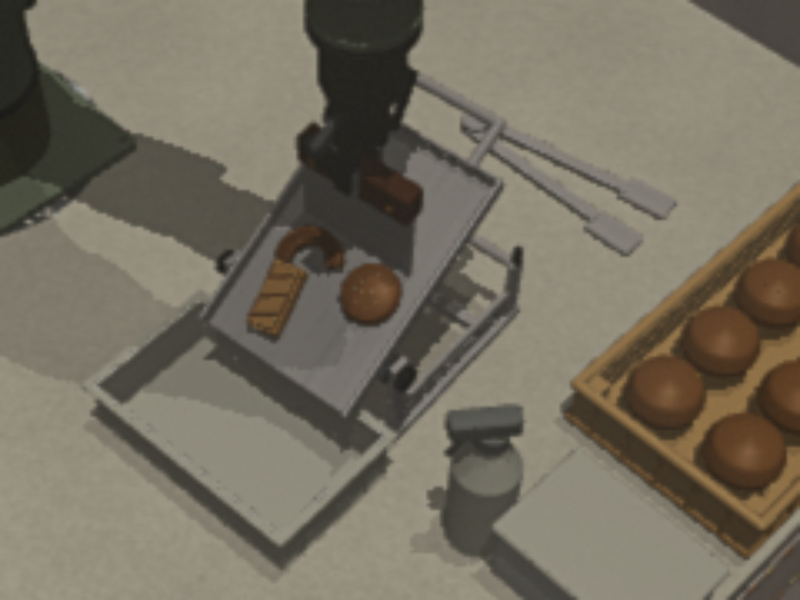

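```bash
python3 -m creep '{"linear":[[-1.2,0,0.67],[-1.2,0,0.67],[-1.2,0,0.67],[0,0,0]],"twist":[0,0,0,0],"claw":[2,2,2,2]}'
python3 - <<'E'
from h import *
edge(0,.00,.002)
E
```

```text
t: 16.77
position: [0.512, 0.0804, 0.24]
orientation: [-2.069, -2.334, 0.0]
wrist_force: [0.0, -3.6, 0.1]
width: 0.288
t 16.77 pos [0.512  0.0804 0.24  ] yaw 1.691 twist 0.002 cm(after twist) [-3.83 -0.08  2.08] F [ 0.  -3.6  0.1] w 0.288
edge x,s,clear mm [ 0.8 43.5  1.9]
```

```bash
python3 -m creep '{"linear":[[-1.3,0,0.7],[-1.3,0,0.7],[-1.3,0,0.7],[0,0,0]],"twist":[0,0,0,0],"claw":[2,2,2,2]}'
python3 - <<'E'
from h import *
edge(0,-.04,.002)
s=look("scene")
cv2.imwrite("pics/c9.png",cv2.resize(s['color'][100:280,150:390],(800,600)))
E
```

```text
t: 17.27
position: [0.5178, 0.0446, 0.2202]
orientation: [-2.065, -2.339, -0.009]
wrist_force: [-0.4, -5.1, 1.7]
width: 0.287
t 17.27 pos [0.5178 0.0446 0.2202] yaw 1.6949 twist 0.006 cm(after twist) [-3.71 -0.23  2.01] F [-0.4 -5.1  1.7] w 0.287
edge x,s,clear mm [2.3 2.2 1.8]
```

View pics/c9.png

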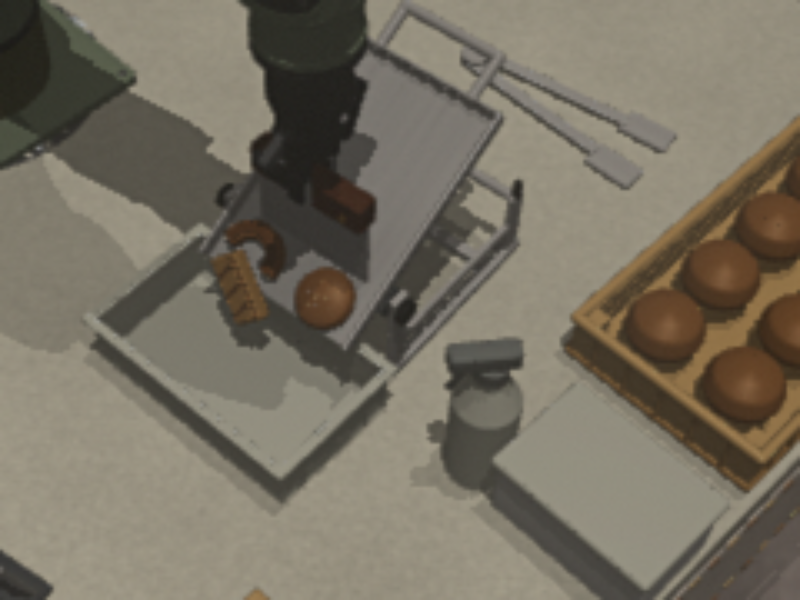

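```bash
python3 -m creep '{"linear":[[-1.3,-0.2,0.71],[-1.3,-0.2,0.71],[-1.3,-0.1,0.71],[-1.3,0,0.71],[0,0,0]],"twist":[0.005,0,0,0,0],"claw":[2,2,2,2,2]}'
python3 - <<'E'
from h import *
edge(0,-.075,.002)
E
```

```text
t: 17.95
position: [0.5221, -0.0016, 0.1949]
orientation: [-2.066, -2.345, -0.028]
wrist_force: [0.5, -4.1, 1.7]
width: 0.287
t 17.95 pos [ 0.5221 -0.0016  0.1949] yaw 1.697 twist 0.008 cm(after twist) [-2.15 -0.13  1.16] F [ 0.5 -4.1  1.7] w 0.287
edge x,s,clear mm [  1.3 -50.5   1.9]
```

```bash
python3 -m creep '{"linear":[[-1.2,-0.1,0.65],[-1.2,-0.1,0.5],[-1,0,0],[0,0,0]],"twist":[0.008,0,0,0],"claw":[2,2,2,2]}'
python3 - <<'E'
from h import *
edge(0,-.075,.002)
s=look("scene")
cv2.imwrite("pics/c10.png",cv2.resize(s['color'][100:280,150:390],(800,600)))
E
```

```text
t: 18.45
position: [0.5251, -0.0324, 0.1836]
orientation: [-2.07, -2.34, -0.034]
wrist_force: [-0.5, 0.4, -1.1]
width: 0.287
t 18.45 pos [ 0.5251 -0.0324  0.1836] yaw 1.6933 twist 0.004 cm(after twist) [ 0.95 -0.05  0.04] F [-0.5  0.4 -1.1] w 0.287
edge x,s,clear mm [  0.5 -83.1   6.8]
```

View pics/c10.png

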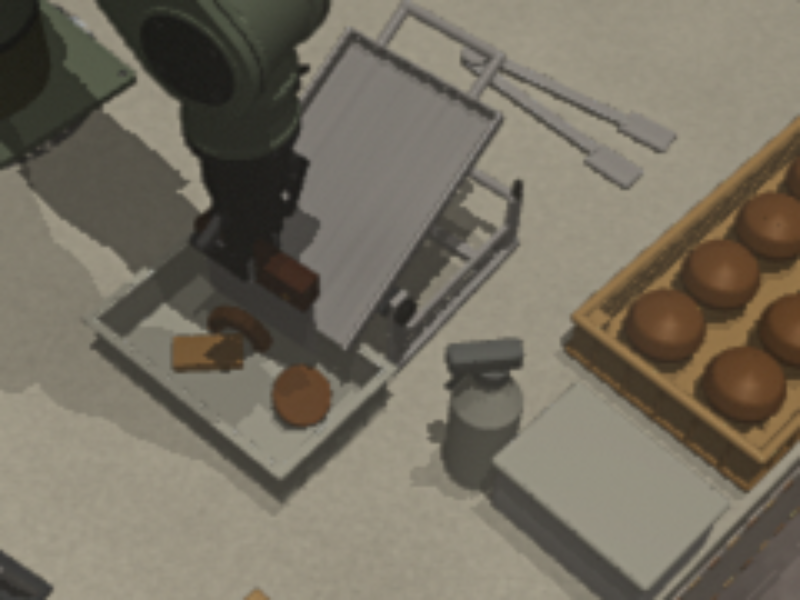

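```bash
python3 -m creep '{"linear":[[-0.5,0,-3],[-0.5,0,-5],[0,0,-5],[0,0,-3],[0,0,0]],"twist":[0,0,0,0,0],"claw":[2,2,2,2,2]}'
python3 - <<'E'
from h import *
go((.4913,-.3905,.30),1.7663)
t=look("top")
for q in("pie_mid","ring_half_mid","bun_heel_mid","tub_floor"):
    for r in arm.boxes_of(q,"top")[:1]: print(q,r['location'],r['score'],atz(t,r['location'],.02))
E
```

```text
t: 19.12
position: [0.5254, -0.0432, 0.3486]
orientation: [-2.062, -2.343, -0.036]
wrist_force: [-0.6, 0.7, -2.4]
width: 0.29
t 19.12 pos [ 0.5254 -0.0432  0.3486] yaw 1.6984 twist -0.068 cm(after twist) [-33.41 -10.09   4.86] F [-0.6  0.7 -2.4] w 0.29
ring_half_mid [252.5, 274.2] 0.58 [ 0.4776308  -0.02989062  0.02      ]
tub_floor [271.6, 272.3] 0.83 [ 0.42269366 -0.02900592  0.02      ]
```

```bash
python3 -m creep '{"linear":[[0,0,0],[-4.7,-1.45,0],[-4.7,-1.45,0],[-4.7,-1.45,0],[-4.7,-1.45,0],[-4.7,-1.45,0],[-4.7,-1.45,0],[-3.5,-1,0]],"twist":[-0.068,0,0,0,0,0,0,0],"claw":[2,2,2,2,2,2,2,2]}'
python3 -m creep '{"linear":[[0,0,0],[0,0,0]],"twist":[0,0],"claw":[2,2]}'
python3 - <<'E'
from h import *
np.set_printoptions(precision=4,suppress=True)
go((.4913,-.3905,.30),1.7663)
print(R.from_rotvec(arm.get_state()['orientation']).as_matrix()[:,2])
t=look("top")
for q in("pie_mid","ring_half_mid","bun_heel_mid","tub_floor"):
    for r in arm.boxes_of(q,"top")[:1]: print(q,r['location'],r['score'],atz(t,r['location'],.02))
w=look("wrist")
cv2.imwrite("pics/c11.png",np.hstack([cv2.resize(w['color'],(400,300)),cv2.resize(t['color'][170:305,200:380],(400,300),interpolation=2)]))
E
```

```text
t: 20.38
position: [0.4911, -0.38, 0.3286]
orientation: [-1.963, -2.411, -0.031]
wrist_force: [-0.3, 0.3, -2.7]
width: 0.29
t: 20.62
position: [0.4901, -0.3818, 0.3261]
orientation: [-1.964, -2.406, -0.03]
wrist_force: [-0.5, 0.6, -1.7]
width: 0.287
t 20.62 pos [ 0.4901 -0.3818  0.3261] yaw 1.7721 twist 0.006 cm(after twist) [-0.88 -0.06  2.61] F [-0.5  0.6 -1.7] w 0.287
[-0.0152  0.0374 -0.9992]
pie_mid [253.4, 285.6] 0.71 [ 0.4782 -0.0631  0.02  ]
ring_half_mid [250.4, 275.5] 0.51 [ 0.484  -0.0332  0.02  ]
bun_heel_mid [220.1, 278.2] 0.75 [ 0.5738 -0.0337  0.02  ]
tub_floor [238.6, 292.1] 0.64 [ 0.5229 -0.0788  0.02  ]
```

View pics/c11.png

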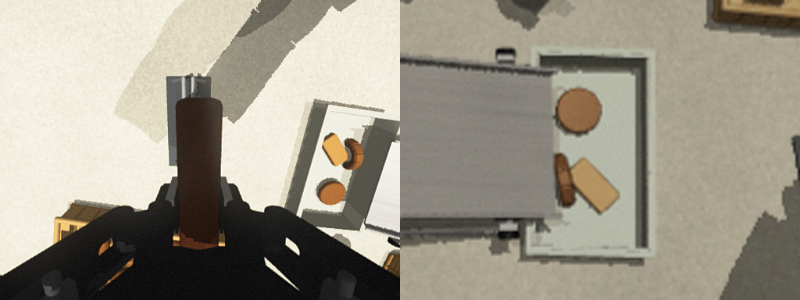

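```bash
cat >> h.py <<'E'
def pre(L):
    s=arm.get_state();M=R.from_rotvec(s['orientation']).as_matrix();z=M[:,2]
    T=np.array([.4913,-.3905,.1197+.001])-np.array([z[0],z[1],0])*.024
    d=T-z*L-s['position'];print('t',round(s['t'],2),'tool cm',(M.T@d*100).round(2),'tilt',z.round(4),'yaw',np.arctan2(M[1,0],M[0,0]).round(4),'F',s['wrist_force'].round(1),'pos',s['position'].round(4))
E
python3 -m creep '{"linear":[[-0.4,0,1.5],[-0.4,0,3],[0,0,3],[0,0,1.5],[0,0,0]],"twist":[0.006,0,0,0,0],"claw":[2,2,2,2,2]}'
python3 -c "
from h import *
pre(.10)"
```

```text
t: 21.55
position: [0.4901, -0.3861, 0.2305]
orientation: [-1.971, -2.4, -0.029]
wrist_force: [0.3, -0.2, -0.9]
width: 0.291
t 21.55 tool cm [-0.98  0.14  0.95] tilt [-0.0157  0.0371 -0.9992] yaw 1.7661 F [ 0.3 -0.2 -0.9] pos [ 0.4901 -0.3861  0.2305]
```

```bash
python3 -m creep '{"linear":[[-0.5,0.1,0],[-0.4,0,0],[0,0,0]],"twist":[0,0,0],"claw":[2,2,2]}'
python3 - <<'E'
from h import *
pre(.085)
w=look("wrist");cv2.imwrite("pics/c12.png",cv2.resize(w['color'][60:280,180:330],(545,800),interpolation=2)[:600])
E
```

```text
t: 21.92
position: [0.4934, -0.3959, 0.2312]
orientation: [-1.973, -2.401, -0.029]
wrist_force: [0.3, -0.8, -2.6]
width: 0.286
t 21.93 tool cm [ 0.06 -0.01  2.56] tilt [-0.0143  0.036  -0.9993] yaw 1.7657 F [ 0.3 -0.8 -2.6] pos [ 0.4934 -0.3959  0.2312]
```

```bash
python3 -m creep '{"linear":[[0.05,0,1.2],[0,0,1],[0,0,0]],"twist":[0,0,0],"claw":[2,2,2]}'
python3 -c "
from h import *
pre(.06)"
```

```text
t: 22.35
position: [0.4928, -0.394, 0.2075]
orientation: [-1.972, -2.401, -0.029]
wrist_force: [0.4, -0.1, -2.5]
width: 0.286
t 22.35 tool cm [-0.05 -0.    2.68] tilt [-0.0146  0.0364 -0.9992] yaw 1.7662 F [ 0.4 -0.1 -2.5] pos [ 0.4928 -0.394   0.2075]
```

```bash
python3 -m creep '{"linear":[[-0.05,0,0.8],[0,0,0.5],[0,0,0.5],[0,0,0.3],[0,0,0]],"twist":[0,0,0,0,0],"claw":[2,2,2,2,2]}'
python3 -c "
from h import *
pre(.03)"
```

```text
t: 22.98
position: [0.4927, -0.3937, 0.1851]
orientation: [-1.972, -2.401, -0.029]
wrist_force: [0.5, -0.1, -2.1]
width: 0.296
t 22.98 tool cm [ 0.   -0.01  3.44] tilt [-0.0144  0.0364 -0.9992] yaw 1.7661 F [ 0.5 -0.1 -2.1] pos [ 0.4927 -0.3937  0.1851]
```

```bash
python3 -m creep '{"linear":[[0,0,1.1],[0,0,1.1],[0,0,1],[0,0,0.5],[0,0,0]],"twist":[0,0,0,0,0],"claw":[2,2,2,2,2]}'
python3 -c "
from h import *
pre(.0)"
```

```text
t: 23.6
position: [0.492, -0.3922, 0.1451]
orientation: [-1.972, -2.401, -0.029]
wrist_force: [0.1, 0.4, -2.1]
width: 0.285
t 23.6 tool cm [-0.01  0.    2.44] tilt [-0.0149  0.0367 -0.9992] yaw 1.7661 F [ 0.1  0.4 -2.1] pos [ 0.492  -0.3922  0.1451]
```

```bash
python3 -m creep '{"linear":[[0,0,0.8],[0,0,0.8],[0,0,0.5],[0,0,0.2],[0,0,0]],"twist":[0,0,0,0,0],"claw":[2,2,2,2,2]}'
python3 -c "
from h import *
pre(.0)"
```

```text
t: 24.22
position: [0.4918, -0.3914, 0.1208]
orientation: [-1.972, -2.401, -0.03]
wrist_force: [0.1, -0.2, -1.7]
width: 0.291
t 24.23 tool cm [ 0.01 -0.02  0.01] tilt [-0.0143  0.0363 -0.9992] yaw 1.7662 F [ 0.1 -0.2 -1.7] pos [ 0.4918 -0.3914  0.1208]
```

```bash
python3 -m creep '{"linear":[[0,0,0.1],[0,0,0.1],[0,0,0]],"twist":[0,0,0],"claw":[2,2,2]}'
python3 -m creep '{"linear":[[0,0,0],[0,0,0],[0,0,0],[0,0,0],[0,0,0]],"twist":[0,0,0,0,0],"claw":[3,4.5,6,6,6]}'
python3 -c "
from h import *
pre(.0)"
```

```text
t: 24.6
position: [0.492, -0.3915, 0.1202]
orientation: [-1.973, -2.402, -0.029]
wrist_force: [0.6, 0.2, -1.9]
width: 0.286
t: 25.22
position: [0.4922, -0.3916, 0.1204]
orientation: [-1.974, -2.403, -0.03]
wrist_force: [0.3, 0.3, 0.3]
width: 0.703
t 25.23 tool cm [ 0.04 -0.06 -0.03] tilt [-0.0128  0.0351 -0.9993] yaw 1.766 F [0.3 0.3 0.3] pos [ 0.4922 -0.3916  0.1204]
```

Released. Withdraw and check the scraper and the tub numerically.

```bash
python3 -m creep '{"linear":[[0,0,-1.5],[0,0,-3],[0,0,-4],[0,0,-5],[0,0,-2],[0,0,0]],"twist":[0,0,0,0,0,0],"claw":[6,6,6,6,6,6]}'
python3 - <<'E'
from h import *
np.set_printoptions(precision=4,suppress=True)
pre(.1)
c=look("wrist");im=c['color'].astype(int)
b,g,r=im[...,0],im[...,1],im[...,2]
m=((r-b>15)&(r>1.4*b)&(r<190)).astype(np.uint8);m[:110]=0;m[265:]=0;m[:,:215]=0;m[:,300:]=0
n,l,st,_=cv2.connectedComponentsWithStats(m);k=1+np.argmax(st[1:,4]);m=(l==k);print(st[k])
for row in range(st[k][1]+4,st[k][1]+st[k][3]-3,20):
    cc=np.where(m[row])[0];print(row,cc.min(),cc.max(),atz(c,(row,(cc.min()+cc.max())/2),.13))
t=look("top");s=look("scene");cs=dict(top=t,scene=s)
for q in("pie_mid","ring_half_mid","bun_heel_mid","tub_floor","scraper_grip","spray_bottle","tongs","tray_back"):
    d={n:arm.boxes_of(q,n)[:1] for n in cs}
    print(q,{n:(v[0]['location'],v[0]['score']) for n,v in d.items() if v}, tri([ray(cs[n],d[n][0]['location']) for n in cs]) if all(d.values()) else '')
E
```

```text
t: 25.98
position: [0.4942, -0.3969, 0.2855]
orientation: [-1.975, -2.405, -0.031]
wrist_force: [-0.2, 0.0, -0.5]
width: 0.703
t 25.98 tool cm [ 0.02 -0.11  6.49] tilt [-0.0097  0.034  -0.9994] yaw 1.7665 F [-0.2  0.  -0.5] pos [ 0.4942 -0.3969  0.2855]
[ 243  120   25  118 2552]
124 244 266 [ 0.432  -0.4028  0.13  ]
144 245 267 [ 0.4513 -0.3979  0.13  ]
164 245 267 [ 0.4715 -0.3938  0.13  ]
184 244 267 [ 0.4927 -0.3901  0.13  ]
204 244 266 [ 0.5148 -0.3863  0.13  ]
224 244 266 [ 0.5376 -0.3817  0.13  ]
pie_mid {'top': ([256.1, 285.6], 0.58), 'scene': ([207.8, 211.5], 0.76)} (array([ 0.4728, -0.0649, -0.0063]), np.float64(0.0007277843765266613))
ring_half_mid {'top': ([253.5, 272.7], 0.52), 'scene': ([132.2, 327.4], 0.62)} (array([0.5812, 0.0764, 0.3637]), np.float64(0.16146161797910785))
bun_heel_mid {'top': ([216.6, 279.9], 0.69), 'scene': ([215.5, 235.7], 0.69)} (array([ 0.578 , -0.0416,  0.0399]), np.float64(0.0055689533524361495))
tub_floor {'top': ([238.6, 292.9], 0.64), 'scene': ([209.0, 221.3], 0.7)} (array([ 0.5244, -0.0725,  0.0486]), np.float64(0.007882843307363625))
scraper_grip {'top': ([258.6, 408.7], 0.72), 'scene': ([256.5, 126.0], 0.56)} (array([ 0.4893, -0.3892,  0.1008]), np.float64(0.0004873110143749751))
spray_bottle {'top': ([155.8, 257.1], 0.73), 'scene': ([223.1, 295.8], 0.81)} (array([0.7451, 0.0456, 0.0876]), np.float64(0.00030220002019322505))
tongs {'top': ([227.3, 107.7], 0.78), 'scene': ([133.3, 329.2], 0.97)} (array([ 0.5148,  0.4921, -0.0248]), np.float64(0.008910471196156448))
tray_back {'top': ([231.8, 218.6], 0.75), 'scene': ([151.8, 257.7], 0.62)} (array([0.5049, 0.1223, 0.1568]), np.float64(0.0020199798981179965))
```

```bash
python3 - <<'E'
from h import *
np.set_printoptions(precision=4,suppress=True)
t=look("top");s=look("scene")
for n in("top","scene"):
    for q in("ring_half_mid",): print(n,[(r['location'],round(r['score'],2)) for r in arm.cut_out(q,n)[:4]])
# brown blobs inside the tub region
for n,c,(r0,r1,c0,c1) in(("top",t,(195,285,262,325)),("scene",s,(170,250,180,275))):
    im=c['color'][r0:r1,c0:c1].astype(int);m=((im[...,2]-im[...,0]>25)).astype(np.uint8)
    k,l,st,ce=cv2.connectedComponentsWithStats(m)
    for i in range(1,k):
        if st[i,4]>20: print(n,st[i]+[c0,r0,0,0,0],(ce[i][::-1]+[r0,c0]).round(1),c['color'][r0:r1,c0:c1][l==i].mean(0).round())
r=[ray(s,(203,221)),ray(t,(253,273))];print(tri(r))
for z in(.02,.04,.06): print(z,proj(s,atz(t,(253,273),z)))
E
```

```text
top [([253.8, 272.7], 0.66), ([231.1, 214.5], 0.25)]
scene [([197.5, 221.8], 0.65), ([151.7, 259.0], 0.33)]
top [315 195  10  90 646] [238.3 319.8] [144. 165. 171.]
top [269 209  21  20 325] [218.6 279.2] [ 66.  99. 136.]
top [269 239  30  27 452] [252.2 282.4] [ 78. 117. 147.]
scene [213 192  18  13  92] [196.5 222.6] [46. 65. 88.]
scene [201 200  22  11 216] [204.9 211.9] [ 61.  95. 124.]
scene [229 209  19  16 236] [216.6 238.3] [ 50.  73. 101.]
(array([ 0.4785, -0.0272, -0.01  ]), np.float64(0.0004773945416933912))
0.02 [197.353  219.9744]
0.04 [193.4685 219.4645]
0.06 [189.4998 218.9435]
```

```bash
python3 -c "
from rig import arm
print(arm.sign_off(), arm.get_state()['t'])"
```

```text
the job is handed in; nothing more can be done
the job is handed in; nothing more can be done
```

The job is handed in, with the arm clear at about 26 s of the 67 s allowed. sign_off gave no verdict, so what follows rests on my own measurements.

**What I did:** I tipped the tray by its back handle until it met its stop; the wrist read 59 N and the tray held when released. I then gripped the scraper and swept all three pieces down the tray and over the lip in one pass, with about 2 mm clearance to the floor. The gripper stayed well above the bread in every picture I looked at. Last, I lowered the scraper back into the rack, let go and withdrew.

**Last checks:**
- **Bread:** In the camera views all three pieces lie in the tub. The ring half seems to stand on its edge, with its middle about 20 mm above the table. The pie and bun heights were only rough (about –6 and 40 mm).
- **Scraper:** It hangs within about 2 mm of where it started. It went in without contact force, and its weight came off the wrist on release.
- **Tray:** It was still tipped up in the last views.
- **Tub and spray bottle:** Both read the same as at the start, within the few millimetres the networks scatter.

**What disagreed or went unchecked:**
- **Tongs:** The networks' position shifted about 30 mm between start and end. That reading is rough, because its two sight lines miss each other by about 9 mm and it put the tongs 25 mm below the table. The arm never went near them, and the pictures I viewed while the arm worked over the tray showed no change.
- **Ring half:** The first scene reading of it was a false hit on the tongs. A second reading agreed with the top view.
- **Tool tilt:** The tool drifted to about 0.04 rad off vertical, so I lowered the scraper along its own axis.
- **Final picture:** I had used up the picture limit, so the re-hung scraper was checked by numbers only.

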